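Lay the tools in the rack in order of length

TASK

Lay the four loose tools (twist drill, marker, centre punch and tubed cutter) in the notched rack, one in each notch, in order of length: the longest in the notch next to the loose V-block that stands at one end of the rack, the shortest at the far end. Each should lie level in its notch across both rails, with the middle of its length midway between the rails; either way round is fine. Leave the V-block and the turned wheel where they stand.

Things in the scene. Friction and masses are not known exactly. Their poses are not given: they have to be found in the camera images.
- drill_bit: black twist drill, the longest of the four tools: 153 mm long, 13 mm thick. Lies flat on the worktop. Origin: underside, middle of its length; its y axis is its length. Grip it across the middle.
- marker: paint marker, cream barrel and red cap, second longest: 124 mm long, 14 mm thick (16 mm at its highest point). Origin: underside, middle of its length; its y axis is its length. Grip it across the middle.
- centre_punch: dark steel centre punch with knurled middle and pointed end, third longest: 108 mm long, 12 mm thick. Origin: underside, middle of its length; its y axis is its length. Grip it across the middle.
- cutter_tube: milling cutter in its square clear plastic tube with an orange cap, the shortest: 72 mm long, 15 mm wide and high. Origin: underside, middle of its length; its y axis is its length. Grip it across the middle.
- notch_a: outer notch at one end of the fixed wooden tool rack (two parallel notched rails on a base). A tool lies across both rails. Origin: at the height of the notch floor (23 mm above the worktop), in the middle of the notch, midway between the rails. Its x axis runs along the notch (the way a tool lies), its y axis along the row from notch_d towards notch_a, z up. 
- notch_b: second notch, next to notch_a. Origin and axes as for notch_a. The rack's base is 76 x 220 mm, 8 mm thick; the rails run along its length, 50 mm apart between centres, each 8 mm thick (42 mm free between them), their tops 31 mm above the worktop.
- notch_c: third notch, next to notch_d. Origin and axes as for notch_a. The notches stand 56 mm apart. Each is 8 mm deep, 17 mm wide at its flat floor (black rubber pads), with sides sloping out at 45 degrees to 33 mm at the top, so a tool laid in slides to the middle.
- notch_d: outer notch at the other end of the rack. Origin and axes as for notch_a. Beware the fixed milling machine behind rack and tools: from about 0.58 m ahead of the robot base its table is 0.17 m high, and its round rotary table behind the rack 0.28 m; carry tools across in front of it, at 0.2 m height or more.
- v_block: steel V-block, 42 x 45 mm, 38 mm high, with a V-shaped groove on top, standing loose on the worktop just beyond one end of the rack (either end), its centre about 155 mm from the middle of the rack. Tells which end of the rack takes the longest tool. Origin: centre of its underside.
- wheel: turned light-coloured metal wheel, 58 mm across, 23 mm high, lying loose on the worktop beyond the other end of the rack. Origin: centre of its underside.

How it is judged:
At the end, for the whole second after the job is handed in: From the V-block end the notches hold drill, marker, punch, tubed cutter: each one's middle within 15 mm along and 9 mm across its notch, underside -4 to +6 mm from the notch floor, within 0.12 rad of the notch's direction; all released and at rest (((y of v_block in the frame of notch_a above 0 m and (x of drill_bit in the frame of notch_a between -0.015 and 0.015 m and y of drill_bit in the frame of notch_a between -0.009 and 0.009 m and z of drill_bit in the frame of notch_a between -0.004 and 0.006 m and angle between the y axis of drill_bit and the x axis of notch_a, either way round below 0.12 rad) and (x of marker in the frame of notch_b between -0.015 and 0.015 m and y of marker in the frame of notch_b between -0.009 and 0.009 m and z of marker in the frame of notch_b between -0.004 and 0.006 m and angle between the y axis of marker and the x axis of notch_b, either way round below 0.12 rad) and (x of centre_punch in the frame of notch_c between -0.015 and 0.015 m and y of centre_punch in the frame of notch_c between -0.009 and 0.009 m and z of centre_punch in the frame of notch_c between -0.004 and 0.006 m and angle between the y axis of centre_punch and the x axis of notch_c, either way round below 0.12 rad) and (x of cutter_tube in the frame of notch_d between -0.015 and 0.015 m and y of cutter_tube in the frame of notch_d between -0.009 and 0.009 m and z of cutter_tube in the frame of notch_d between -0.004 and 0.006 m and angle between the y axis of cutter_tube and the x axis of notch_d, either way round below 0.12 rad)) or (y of v_block in the frame of notch_a below 0 m and (x of drill_bit in the frame of notch_d between -0.015 and 0.015 m and y of drill_bit in the frame of notch_d between -0.009 and 0.009 m and z of drill_bit in the frame of notch_d between -0.004 and 0.006 m and angle between the y axis of drill_bit and the x axis of notch_d, either way round below 0.12 rad) and (x of marker in the frame of notch_c between -0.015 and 0.015 m and y of marker in the frame of notch_c between -0.009 and 0.009 m and z of marker in the frame of notch_c between -0.004 and 0.006 m and angle between the y axis of marker and the x axis of notch_c, either way round below 0.12 rad) and (x of centre_punch in the frame of notch_b between -0.015 and 0.015 m and y of centre_punch in the frame of notch_b between -0.009 and 0.009 m and z of centre_punch in the frame of notch_b between -0.004 and 0.006 m and angle between the y axis of centre_punch and the x axis of notch_b, either way round below 0.12 rad) and (x of cutter_tube in the frame of notch_a between -0.015 and 0.015 m and y of cutter_tube in the frame of notch_a between -0.009 and 0.009 m and z of cutter_tube in the frame of notch_a between -0.004 and 0.006 m and angle between the y axis of cutter_tube and the x axis of notch_a, either way round below 0.12 rad))) and linear speed of each of drill_bit, marker, centre_punch, cutter_tube below 0.01 m/s); the robot touches nothing.
It fails at once if the V-block is moved more than 15 mm (distance of v_block from where it was at the start of the episode above 0.015 m).
It fails at once if the turned wheel is moved more than 15 mm (distance of wheel from where it was at the start of the episode above 0.015 m).
It also fails if it takes over 128 s, if anything falls off the work surface, if the arm or the gripper's body presses on something with over 40 N, if the wrist force passes 120 N, or if a joint passes its speed limit or range.

ROBOT

A 7-joint arm with a two-finger parallel gripper is mounted at the origin on a cart in front of the work surface, level with it; the furniture and walls round the work are solid. World frame = base frame: x ahead of the robot, y to its left, z up, the work surface at z = 0. Lengths are in m, angles in rad, forces in N, time in s.
With the tool pointing down it reaches from about 0.425 to 1.025 m from the base axis. Payload 3.6 kg.
Tool frame: the origin (TCP) lies midway between the tips of the shut fingers; the grasp point (between the pads) lies 19 mm behind it; z points along the fingers, y is the line along which they close (so a half turn about z gives the same grasp; the last joint's range is limited). The gripper opens to 85 mm and grips with 20 to 120 N. Pads are 22 mm wide; open, the fingers measure 114 mm over their backs; the gripper's body (76 mm by 85 mm) begins 54 mm behind the grasp point. The pads swing forward as they close: fully open they stand 13 mm farther back than shut.
Start: joints at [1.242, 0.591, 0.048, 1.609, -0.033, 0.943, -0.034], TCP at [0.169, -0.705, 0.231] pointing down, gripper open.
Joint ranges: [-2.69, 2.69], [-0.47, 2.24], [-1.27, 1.36], [0.19, 2.51], [-1.53, 4.68], [0.08, 2.07], [-3.09, 3.09]. Speed limits (rad/s): [2.57, 2.57, 3.14, 3.14, 3.14, 3.14, 3.14].

INTERFACE

Orientations are given as a unit quaternion [x, y, z, w].
In Python, from station import get_state, snapshot, close_job gives the robot as it stands.
- The arm moves only by the tool drive_tool, never from a script. Its argument "moves" is a list of rows, each a list of 5 numbers: the shift along the tool's x, y, z in mm, then the turn about the tool's z in degrees, then the closure, from 0 (fully open) to 1 (shut). A call has 1 to 5 rows; each row is the pose to reach, as a shift and turn from the pose commanded when the call began, along the tool's axes at that moment; what a row does not reach only later rows make up. A row lasts 1/8 s, in which the tool goes at most 62.5 mm and 10.7 degrees, less where a joint would pass 70% of its speed; a pose out of reach is approached as far as the arm can. A call with a gripper value outside its range is refused whole. The fingers move at their own pace and stop on an object; the grip force is fixed at half the most. Time passes only in rows, so rows that repeat a pose let the fingers close. It gives the time, the measured TCP pose, the force, the opening and the grip force at its end, in the units of the state.
- get_state(): the state, without advancing time (a new reading comes with each control period).
- snapshot(name): name is "scene" or "top" or "wrist"; returns a dict with "image" (420x560x3 uint8, blue, green, red), "range_z" (420x560 float32, m along the optical axis (not along the pixel's ray), 0 where there is no reading), "intrinsics" (3x3 intrinsics, pixels), "xyz" and "rotation" of the camera in the world; the wrist camera has in their place "mount" (4x4, takes a point from camera to tool coordinates, whose origin is the TCP and whose axes are the flange's). Camera axes: x right, y up, looking along -z (the intrinsics and any distortion apply to the point x, -y, -z); pixel columns grow to the right and rows downward; lengths in m; the calibration is good to about 2 mm. A picture is of the moment at which its call begins: read the wrist's pose just before it.
- close_job(): hands the job in; it is judged then, once.
The state is a dict: "clock": time; "joint_positions": joint angles; "qvel": joint speeds; "joint_efforts": joint torques, N m; "position": TCP position; "eef_rot": TCP orientation; "ft_force": force on the tool from outside, world axes, zero at the start; "moment": the same for the moment, N m; "width": finger opening in m; "grasp_force": force on a finger pad.
Only numpy, scipy, OpenCV 4.12 (cv2) and the standard library are available. Lean on these libraries where they do the work, as an engineer would, in place of code of your own. Each camera call takes 0.05 s, during which the arm holds its last target. There are 200 camera calls.

## Working session

There is one attempt and no reset: what is moved stays moved. The work goes in short steps, Python scripts to look and compute and a tool call to move; the robot and the scene stay as the last step left them, time stands still between calls to the robot, and variables do not carry over. Pictures are saved under pics/ and viewed, at most 14 in all, crops included, and the job is handed in when it is done.

Besides the shell and the picture viewer there is one more tool, called after "Call:" as name([rows], argument=value, ...), one row to a line, values as JSON. drive_tool: Moves the arm, as the interface text tells. Its arguments: {"type":"object","properties":{"moves":{"type":"array","items":{"type":"array","items":{"type":"number"}}}},"required":["moves"]}

```bash
mkdir -p pics; cat > h.py <<'E'
import numpy as np, cv2, pickle
from station import get_state, snapshot
from scipy.spatial.transform import Rotation as R
def rotm(r):
    r=np.array(r,float)
    return r if r.shape==(3,3) else R.from_quat(r).as_matrix()
def cam(name):
    st=get_state(); s=snapshot(name)
    if name=="wrist":
        T=np.eye(4);T[:3,:3]=rotm(st["eef_rot"]);T[:3,3]=st["position"]
        M=T@np.array(s["mount"]); s["P"]=M[:3,3]; s["M"]=M[:3,:3]
    else: s["P"]=np.array(s["xyz"]); s["M"]=rotm(s["rotation"])
    return s
def ray(s,uv):
    uv=np.atleast_2d(np.array(uv,float)); K=np.array(s["intrinsics"])
    x=(uv[:,0]-K[0,2])/K[0,0]; y=(uv[:,1]-K[1,2])/K[1,1]
    return np.c_[x,-y,-np.ones(len(x))]@s["M"].T
def onz(s,uv,z):
    d=ray(s,uv); return s["P"]+d*((z-s["P"][2])/d[:,2])[:,None]
def cloud(s):
    h,w=s["range_z"].shape; u,v=np.meshgrid(np.arange(w),np.arange(h))
    return (s["P"]+ray(s,np.c_[u.ravel(),v.ravel()])*s["range_z"].reshape(-1,1)).reshape(h,w,3)
E
python3 - <<'E'
from h import *
for n in ("scene","top","wrist"):
    s=cam(n); cv2.imwrite(f"pics/{n}0.png",s["image"]); print(n,s["P"].round(3),s["M"].round(3).tolist(),np.array(s["intrinsics"]).round(1).tolist(),[k for k in s])
    pickle.dump(s,open(n+".pkl","wb"))
print(get_state())
E
```

```text
scene [-0.218  0.802  0.72 ] [[-0.742, 0.365, -0.563], [-0.67, -0.407, 0.62], [-0.003, 0.837, 0.547]] [[380.6, 0.0, 283.4], [0.0, 380.6, 211.0], [0.0, 0.0, 1.0]] ['image', 'range_z', 'intrinsics', 'xyz', 'rotation', 'P', 'M']
top [0.199 0.058 1.41 ] [[-0.026, 0.98, -0.197], [-1.0, -0.026, 0.001], [-0.004, 0.197, 0.98]] [[518.7, 0.0, 280.3], [0.0, 518.7, 212.1], [0.0, 0.0, 1.0]] ['image', 'range_z', 'intrinsics', 'xyz', 'rotation', 'P', 'M']
wrist [ 0.241 -0.688  0.373] [[0.234, 0.93, 0.282], [-0.972, 0.225, 0.066], [-0.002, -0.29, 0.957]] [[364.3, 0.0, 276.6], [0.0, 364.3, 207.6], [0.0, 0.0, 1.0]] ['image', 'range_z', 'intrinsics', 'mount', 'P', 'M']
{'clock': 0.15, 'joint_positions': array([ 1.24148087,  0.59192778,  0.04836312,  1.60952373, -0.0332864 ,
        0.94269941, -0.03370918]), 'qvel': array([-0.00032324, -0.00339352,  0.00067935, -0.00430993,  0.00061024,
       -0.00092994, -0.00158271]), 'joint_efforts': array([ 2.19714653e-03, -5.49247134e+01,  1.54918503e+00, -1.98454499e+01,
        9.50735528e-03,  5.71907382e-03,  1.77211803e-05]), 'position': array([ 0.16921446, -0.70432005,  0.23039238]), 'eef_rot': array([ 9.93054501e-01,  1.17651989e-01, -1.71796279e-04, -8.59571673e-04]), 'ft_force': array([0.031193  , 0.22584335, 0.90397035]), 'moment': array([-0.01150241, -0.00645957,  0.00390638]), 'grasp_force': 0.0, 'width': 0.08536124027348313}
```

View pics/top0.png

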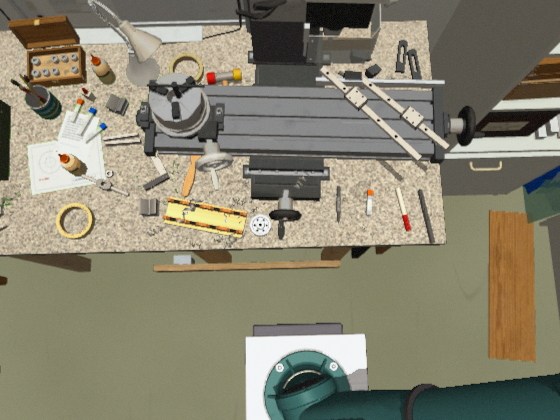

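View pics/scene0.png

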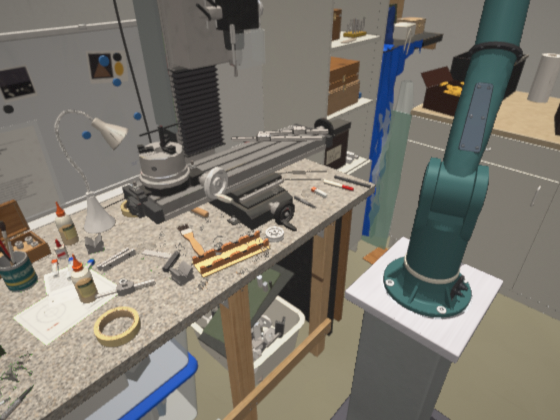

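The top view shows the V-block at (149,206), the rack around (205,216) and the wheel at (260,225). The tools are the punch (338,203), cutter (369,202), marker (403,209) and drill (426,215). The V-block is at the +y end. Next I'll measure all of these.

```bash
python3 - <<'E'
from h import *
s=pickle.load(open("top.pkl","rb")); C=cloud(s); im=s["image"]
def fit(name,box,zr,ztop):
    u0,u1,v0,v1=box; m=np.zeros(im.shape[:2],bool); sub=C[v0:v1,u0:u1,2]; m[v0:v1,u0:u1]=(sub>zr[0])&(sub<zr[1])
    n,l,st,c=cv2.connectedComponentsWithStats(m.astype(np.uint8)); k=1+np.argmax(st[1:,4])
    v,u=np.where(l==k); p=onz(s,np.c_[u,v],ztop)[:,:2].astype(np.float32)
    r=cv2.minAreaRect(p*1000); b=cv2.boxPoints(r)
    e=(b[1]-b[0]) if np.linalg.norm(b[1]-b[0])>np.linalg.norm(b[2]-b[1]) else b[2]-b[1]
    print(name,len(u),np.round(r[0],1),np.round(r[1],1),"dir deg %.1f"%np.degrees(np.arctan2(e[1],e[0])),"z",np.percentile(C[v,u,2],[10,50,95]).round(4))
print("table z",np.median(C[215:235,300:325,2]))
for n,b,z in [("punch",(325,350,182,225),.007),("cutter",(358,380,185,220),.01),("marker",(390,414,182,236),.01),("drill",(415,440,182,244),.008)]:
    fit(n,b,(.005,.025),z)
fit("vblock",(136,162,194,220),(.02,.05),.038)
fit("rack",(160,250,192,240),(.004,.04),.02); fit("railtops",(160,250,192,240),(.026,.04),.031)
fit("wheel",(248,273,212,238),(.012,.03),.02)
sub=C[150:240,245:332]; print("knee max z per strip",[ (round(float(np.median(sub[i:i+10,:,0])),3), round(float(sub[i:i+10,:,2].max()),3)) for i in range(0,90,10)])
c=im[175:245,130:445]; cv2.imwrite("pics/c1.png",cv2.resize(c[:, :],None,fx=2.5,fy=2.5,interpolation=cv2.INTER_CUBIC))
E
```

```text
table z -0.0008501365663813321
punch 123 [ 501.2 -107.3] [11.1 99.2] dir deg -2.7 z [0.0063 0.0097 0.0139]
cutter 142 [ 501.1 -189.8] [16.6 71.3] dir deg -3.5 z [0.0085 0.0127 0.0171]
marker 221 [ 479.8 -280.5] [123.4  16.5] dir deg 10.8 z [0.007  0.0117 0.0168]
drill 245 [ 459.7 -344.1] [149.3  12.9] dir deg 9.2 z [0.0065 0.0104 0.0153]
vblock 263 [499.6 413.4] [49.6 41.5] dir deg 88.5 z [0.0229 0.0318 0.0393]
rack 1905 [469.6 265.3] [236.   90.2] dir deg 78.8 z [0.0053 0.0095 0.0306]
railtops 35 [496.7 257.2] [33.3  8.4] dir deg 78.0 z [0.0273 0.0293 0.0339]
wheel 302 [444. 112.] [54.5 55.3] dir deg -1.2 z [0.0133 0.0177 0.0235]
knee max z per strip [(0.607, 1.41), (0.59, 1.41), (0.568, 1.41), (0.546, 1.41), (0.522, 1.41), (0.501, 1.41), (0.468, 1.41), (0.446, 0.049), (0.418, 1.41)]
```

View pics/c1.png

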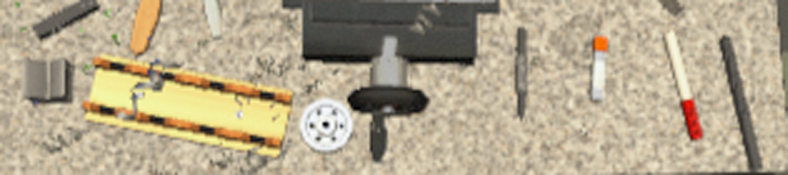

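Relative to the rack middle, the V-block is 151 mm away on the +y side, so the +y notch takes the drill. The sizes match the given ones. First move: over the drill, then a close look.

```bash
cat >> h.py <<'E'
def go(x,y,z,phi,st=None):
    """tool-axis shift (mm) and turn (deg) to TCP x,y,z with tool x axis at world angle phi (mod 180)"""
    st=st or get_state(); M=rotm(st["eef_rot"]); d=M.T@(np.array([x,y,z])-st["position"])*1000
    a=np.degrees(np.arctan2(M[1,0],M[0,0])); t=(a-phi+90)%180-90
    print("t %.2f"%st["clock"],"pos",st["position"].round(4),"ang %.1f"%a,"q7 %.2f"%st["joint_positions"][6],"width %.4f"%st["width"],"F",st["ft_force"].round(1),"-> move",d.round(1),"turn %.1f"%t)
E
python3 - <<'E'
from h import *
go(.44,-.27,.25,9)
s=pickle.load(open("top.pkl","rb")); C=cloud(s); ok=s["range_z"]>0
q=C[150:245,245:332][ok[150:245,245:332]]
for x in np.arange(.34,.62,.03):
    m=abs(q[:,0]-x)<.015
    if m.any(): print(round(x,2),q[m,2].max().round(3),q[m][q[m,2]>.05][:,1].min(initial=9).round(3))
E
```

```text
t 0.15 pos [ 0.1692 -0.7043  0.2304] ang 13.5 q7 -0.03 width 0.0854 F [0.  0.2 0.9] -> move [ 364.8 -359.1  -19. ] turn 4.5
0.4 0.026 9.0
0.43 0.033 9.0
0.46 0.095 0.001
0.49 0.073 0.024
0.52 0.098 -0.053
0.55 0.103 -0.054
0.58 0.113 -0.06
0.61 0.169 -0.079
```

Call:
drive_tool([
  [45,-45,-19,4.5,0],
  [90,-90,-19,4.5,0],
  [135,-135,-19,4.5,0],
  [180,-175,-19,4.5,0],
  [220,-215,-19,4.5,0],
])

```text
clock: 0.78
position: [0.3343, -0.4425, 0.2503]
eef_rot: [0.997, 0.079, 0.0, -0.0]
ft_force: [0.6, 0.0, 0.6]
width: 0.0852
grasp_force: 0.0
```

Call:
drive_tool([
  [40,-40,0,0,0],
  [80,-80,0,0,0],
  [120,-120,0,0,0],
  [145,-144,0,0,0],
  [145,-144,0,0,0],
])

```text
clock: 1.4
position: [0.4559, -0.2761, 0.2502]
eef_rot: [0.997, 0.082, 0.0, -0.001]
ft_force: [-0.4, -0.2, -0.4]
width: 0.0853
grasp_force: 0.0
```

```bash
python3 - <<'E'
from h import *
go(.44,-.27,.25,9)
s=cam("wrist"); pickle.dump(s,open("w1.pkl","wb")); cv2.imwrite("pics/w1.png",s["image"])
E
```

```text
t 1.40 pos [ 0.4559 -0.2761  0.2502] ang 9.4 q7 -0.96 width 0.0853 F [-0.4 -0.2 -0.4] -> move [-14.7  -8.7   0.2] turn 0.4
```

View pics/w1.png

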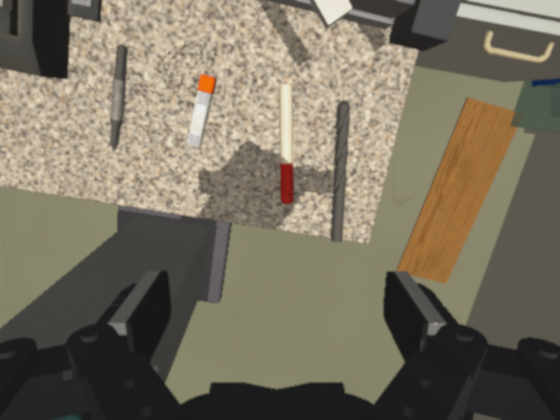

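The wrist view shows the punch from (122,45) to (115,148), the cutter from (208,76) to (194,146), the marker from (286,84) to (287,203) and the drill from (343,102) to (338,240). Next I'll turn these into world positions.

```bash
python3 - <<'E'
from h import *
s=pickle.load(open("w1.pkl","rb")); C=cloud(s)
for n,b,z in [("punch",(100,140,38,160),.006),("cutter",(180,225,65,155),.011),("marker",(275,300,75,210),.008),("drill",(325,355,92,245),.0065)]:
    u0,u1,v0,v1=b; m=np.zeros(C.shape[:2],np.uint8); q=C[v0:v1,u0:u1,2]; m[v0:v1,u0:u1]=(q>.0035)&(q<.03)
    k,l,st,_=cv2.connectedComponentsWithStats(m); i=1+np.argmax(st[1:,4]); v,u=np.where(l==i)
    r=cv2.minAreaRect((onz(s,np.c_[u,v],z)[:,:2]*1000).astype(np.float32)); bx=cv2.boxPoints(r)
    e=max(bx[1]-bx[0],bx[2]-bx[1],key=np.linalg.norm)
    print(n,np.round(r[0],1),np.round(r[1],1),"dir %.1f"%np.degrees(np.arctan2(e[1],e[0])),"z95 %.4f"%np.percentile(C[v,u,2],95))
go(.459,-.344,.10,9.2)
E
```

```text
punch [ 500.4 -104.3] [ 12.8 106.7] dir -2.5 z95 0.0123
cutter [ 503.1 -189.9] [16.7 72.1] dir -7.1 z95 0.0155
marker [ 482.3 -281.5] [124.1  13.3] dir 10.1 z95 0.0151
drill [ 461.8 -344.1] [154.   13.1] dir 9.3 z95 0.0134
t 1.45 pos [ 0.4543 -0.2783  0.2502] ang 9.2 q7 -0.96 width 0.0854 F [-1.1 -0.9 -0.1] -> move [ -5.8  65.7 150.1] turn 0.0
```

Call:
drive_tool([
  [-3,45,20,0,0.5],
  [-3,66,75,0,0.5],
  [-3,66,130,0,0.5],
  [-3,66,180,0,0.5],
  [-3,66,210,0,0.5],
])

```text
clock: 2.08
position: [0.4582, -0.3465, 0.0376]
eef_rot: [0.997, 0.077, -0.002, -0.001]
ft_force: [-0.5, -0.0, 0.5]
width: 0.0424
grasp_force: 0.0
```

Call:
drive_tool([
  [0,0,0,0,0.5],
  [0,0,0,0,0.5],
])

```text
clock: 2.33
position: [0.461, -0.3467, 0.0412]
eef_rot: [0.997, 0.078, 0.0, 0.001]
ft_force: [0.7, 0.1, 0.1]
width: 0.043
grasp_force: 0.0
```

```bash
python3 -c "
from h import *
go(.462,-.344,.003,9.3)"
```

```text
t 2.33 pos [ 0.461  -0.3467  0.0412] ang 8.9 q7 -0.86 width 0.0430 F [0.7 0.1 0.1] -> move [ 1.4 -2.6 38.2] turn -0.4
```

Call:
drive_tool([
  [1,-2,20,0,0.5],
  [1,-2,34,0,0.5],
  [1,-2,38,0,0.5],
  [1,-2,38,0,0.5],
  [1,-2,38,0,1],
])

```text
clock: 2.95
position: [0.4621, -0.3434, 0.0028]
eef_rot: [0.997, 0.078, 0.0, 0.0]
ft_force: [-0.2, 0.4, -0.4]
width: 0.0253
grasp_force: 0.0
```

Call:
drive_tool([
  [0,0,0,0,1],
  [0,0,0,0,1],
  [0,0,0,0,1],
  [0,0,0,0,1],
])

```text
clock: 3.45
position: [0.4621, -0.3434, 0.003]
eef_rot: [0.997, 0.079, 0.0, 0.0]
ft_force: [0.1, 0.8, 6.6]
width: 0.0108
grasp_force: 60.9
```

```bash
python3 -c "
from h import *
go(.462,-.344,.25,9.3)"
```

```text
t 3.45 pos [ 0.4621 -0.3434  0.003 ] ang 9.0 q7 -0.87 width 0.0108 F [0.1 0.8 6.6] -> move [   0.     0.8 -247. ] turn -0.3
```

Call:
drive_tool([
  [0,0,-30,0,1],
  [0,0,-80,0,1],
  [0,0,-135,0,1],
  [0,0,-190,0,1],
  [0,0,-247,0,1],
])

```text
clock: 4.08
position: [0.461, -0.3426, 0.2507]
eef_rot: [0.997, 0.079, -0.0, -0.0]
ft_force: [0.0, -0.7, -1.0]
width: 0.0109
grasp_force: 60.1
```

Call:
drive_tool([
  [4,-30,0,0,1],
  [11,-80,-10,0,1],
  [18,-130,-20,0,1],
  [25,-180,-20,0,1],
  [32,-230,-20,0,1],
])

```text
clock: 4.7
position: [0.4567, -0.1092, 0.2693]
eef_rot: [0.997, 0.078, 0.0, 0.0]
ft_force: [1.2, -0.3, -0.8]
width: 0.011
grasp_force: 60.1
```

Call:
drive_tool([
  [7,-50,0,0,1],
  [14,-100,0,0,1],
  [21,-150,0,0,1],
  [28,-200,0,0,1],
  [34,-240,0,0,1],
])

```text
clock: 5.32
position: [0.4525, 0.1334, 0.2691]
eef_rot: [0.997, 0.079, -0.0, -0.0]
ft_force: [1.6, 0.3, -1.0]
width: 0.0108
grasp_force: 60.1
```

Call:
drive_tool([
  [0,0,0,10,1],
  [0,0,0,20,1],
  [0,0,0,20,1],
  [0,0,0,20,1],
])

```text
clock: 5.82
position: [0.453, 0.1313, 0.2691]
eef_rot: [0.996, -0.095, -0.0, 0.0]
ft_force: [-0.4, 1.0, -0.9]
width: 0.011
grasp_force: 60.1
```

```bash
python3 - <<'E'
from h import *
go(.44,.12,.27,-11)
s=cam("wrist"); pickle.dump(s,open("w2.pkl","wb")); cv2.imwrite("pics/w2.png",s["image"])
E
```

```text
t 5.83 pos [0.453  0.1313 0.2691] ang -10.9 q7 -2.20 width 0.0110 F [-0.4  1.  -0.9] -> move [-10.7  13.5  -0.9] turn 0.1
```

View pics/w2.png

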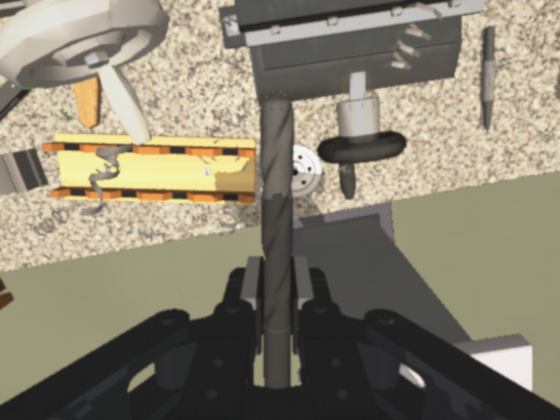

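The rack's black pads appear at rows ≈150 and ≈194 (columns about 72 to 232). The V-block is at the left, the wheel partly behind the held drill, and the mill's handwheel hangs near (130,100).

```bash
python3 - <<'E'
from h import *
s=pickle.load(open("w2.pkl","rb")); C=cloud(s); im=s["image"]
g=im.max(axis=2)
for r0,r1 in ((138,160),(184,204)):
    m=np.zeros(g.shape,np.uint8); m[r0:r1,40:258]=g[r0:r1,40:258]<50
    n,l,st,c=cv2.connectedComponentsWithStats(m)
    for i in range(1,n):
        if st[i,4]>25: print(st[i],c[i].round(1),onz(s,c[i],.023)[0].round(4),C[int(c[i][1]),int(c[i][0])].round(3))
ok=s["range_z"]>0
def z(u0,u1,v0,v1):
    q=C[v0:v1,u0:u1][ok[v0:v1,u0:u1]]; print((u0,u1,v0,v1),"min",q.min(0).round(3),"max",q.max(0).round(3))
z(95,150,60,140); z(0,165,0,65); z(320,405,130,200)
c=im[100:240,0:300]; cv2.imwrite("pics/c2.png",cv2.resize(c,None,fx=2.6,fy=2.6))
E
```

```text
[224 195  13   5  56] [230.2 196.7] [0.4322 0.187  0.023 ] [0.433 0.187 0.023]
(95, 150, 60, 140) min [ 0.513  0.207 -0.003] max [0.59  0.322 0.194]
(0, 165, 0, 65) min [ 0.563  0.17  -0.003] max [0.655 0.382 0.236]
(320, 405, 130, 200) min [ 0.113 -0.252 -0.8  ] max [0.485 0.089 0.094]
```

View pics/c2.png

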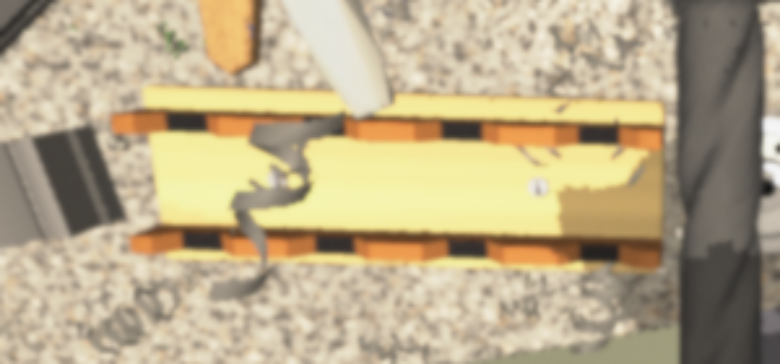

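```bash
python3 - <<'E'
from h import *
s=pickle.load(open("w2.pkl","rb")); C=cloud(s); ok=s["range_z"]>0
t=np.array([(187,122),(325,125),(462,130),(600,134)])/2.6+[0,100]; b=np.array([(202,240),(335,243),(467,247),(600,251)])/2.6+[0,100]
T=onz(s,t,.023)[:,:2]*1000;B=onz(s,b,.023)[:,:2]*1000
print(T.round(1).tolist(),B.round(1).tolist()); print("rail gap",np.linalg.norm(T-B,axis=1).round(1)); 
for P in (T,B): print("pitch",np.linalg.norm(np.diff(P,axis=0),axis=1).round(1))
m=(T+B)/2; c=m.mean(0); d=np.polyfit(np.array([84,28,-28,-84]),m,1)[0]; print("centre",c.round(1),"row dir %.1f"%np.degrees(np.arctan2(d[1],d[0])),np.linalg.norm(d)); 
for P in(T,B):
    dd=P[0]-P[-1];print("%.1f"%np.degrees(np.arctan2(dd[1],dd[0])))
u=np.array([np.cos(np.radians(79)),np.sin(np.radians(79))])
for k in (84,28,-28,-84): print(k,(c+k*u).round(1))
reg=np.zeros(ok.shape,bool); reg[60:150,80:165]=1
q=C[ok&reg&(C[...,2]>.06)]
for x in np.arange(.50,.62,.01):
    mm=abs(q[:,0]-x)<.005
    if mm.any(): print("%.3f"%x,"y",q[mm,1].min().round(3),q[mm,1].max().round(3),"z",q[mm,2].min().round(3),q[mm,2].max().round(3))
E
```

```text
[[517.1, 339.7], [505.3, 284.8], [492.8, 230.4], [480.6, 175.3]] [[468.6, 350.8], [456.8, 295.9], [444.6, 241.4], [432.2, 186.4]]
rail gap [49.7 49.8 49.5 49.7]
pitch [56.2 55.8 56.4]
pitch [56.1 55.8 56.4]
centre [474.8 263.1] row dir 77.5 1.001696775532619
77.5
77.5
84 [490.8 345.5]
28 [480.1 290.6]
-28 [469.4 235.6]
-84 [458.7 180.6]
0.510 y 0.21 0.294 z 0.06 0.158
0.520 y 0.208 0.223 z 0.148 0.161
0.530 y 0.209 0.225 z 0.152 0.161
0.540 y 0.209 0.228 z 0.15 0.161
0.550 y 0.211 0.229 z 0.147 0.16
0.560 y 0.208 0.244 z 0.147 0.194
0.570 y 0.207 0.238 z 0.143 0.193
```

The rack fit is consistent: rail gap 49.7 mm, pitch 56 mm. The centre is (474.8, 263.1) and the notch axis is at -12.5°. The mill's handwheel and handle overhang beyond x≈0.51, so I'll place with the wrist half-turned, so the camera faces the robot.

Call:
drive_tool([
  [0,0,0,-10,1],
  [0,0,0,-20,1],
  [0,0,0,-30,1],
  [0,0,0,-40,1],
  [0,0,0,-50,1],
])

```text
clock: 6.5
position: [0.4533, 0.1312, 0.2693]
eef_rot: [0.941, 0.337, -0.0, -0.0]
ft_force: [-1.4, 0.1, -0.6]
width: 0.0108
grasp_force: 60.1
```

Call:
drive_tool([
  [0,0,0,-10,1],
  [0,0,0,-20,1],
  [0,0,0,-30,1],
  [0,0,0,-40,1],
  [0,0,0,-50,1],
])

```text
clock: 7.12
position: [0.4533, 0.1311, 0.2693]
eef_rot: [0.711, 0.703, -0.0, -0.0]
ft_force: [0.0, 0.3, -0.7]
width: 0.0109
grasp_force: 60.1
```

Call:
drive_tool([
  [0,0,0,-10,1],
  [0,0,0,-20,1],
  [0,0,0,-30,1],
  [0,0,0,-40,1],
  [0,0,0,-50,1],
])

```text
clock: 7.75
position: [0.4533, 0.1311, 0.2693]
eef_rot: [0.347, 0.938, -0.0, 0.0]
ft_force: [0.6, 0.7, -0.2]
width: 0.011
grasp_force: 60.1
```

Call:
drive_tool([
  [0,0,0,-10,1],
  [0,0,0,-20,1],
  [0,0,0,-28.4,1],
  [0,0,0,-28.4,1],
  [0,0,0,-28.4,1],
])

```text
clock: 8.38
position: [0.4534, 0.1312, 0.2693]
eef_rot: [0.111, 0.994, -0.0, -0.0]
ft_force: [0.0, -0.7, -1.4]
width: 0.0109
grasp_force: 60.1
```

```bash
python3 - <<'E'
from h import *
go(.493,.345,.27,-12.5)
s=cam("wrist"); print("mount",np.array(s["mount"]).round(3).tolist()); cv2.imwrite("pics/w3.png",s["image"])
E
```

```text
t 8.38 pos [0.4534 0.1312 0.2693] ang 167.3 q7 0.66 width 0.0109 F [ 0.  -0.7 -1.4] -> move [  8.4 217.3  -0.7] turn -0.2
mount [[0.0, 0.957, 0.29, 0.074], [1.0, -0.0, -0.0, -0.0], [-0.0, 0.29, -0.957, -0.143], [0.0, 0.0, 0.0, 1.0]]
```

View pics/w3.png

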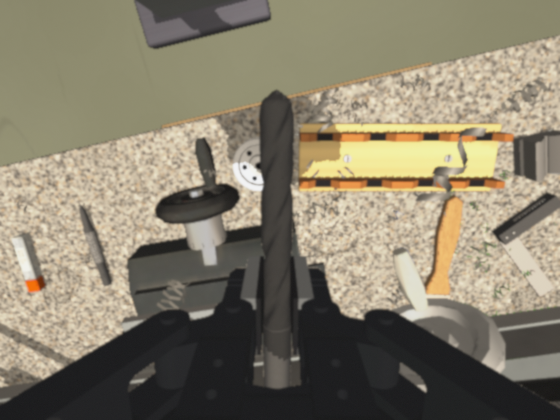

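The drill is held straight along the tool axis and the rack is clear of obstacles on this side. Next I'll move above the V-block-end notch.

Call:
drive_tool([
  [2,45,0,-0.2,1],
  [4,95,0,-0.2,1],
  [6,145,0,-0.2,1],
  [8,190,0,-0.2,1],
  [8.4,217.3,0,-0.2,1],
])

```text
clock: 9.05
position: [0.4922, 0.3484, 0.2694]
eef_rot: [0.107, 0.994, 0.001, -0.0]
ft_force: [0.2, -0.6, -0.2]
width: 0.0113
grasp_force: 60.1
```

Call:
drive_tool([
  [0,0,40,0,1],
  [0,0,90,0,1],
  [0,0,140,0,1],
  [0,0,180,0,1],
  [0,0,200,0,1],
])

```text
clock: 9.68
position: [0.4917, 0.3444, 0.067]
eef_rot: [0.108, 0.994, -0.001, -0.001]
ft_force: [-0.1, -0.3, -0.4]
width: 0.0109
grasp_force: 60.1
```

```bash
python3 - <<'E'
from h import *
go(.493,.345,.028,-12.5)
s=cam("wrist"); pickle.dump(s,open("w4.pkl","wb")); cv2.imwrite("pics/w4.png",s["image"])
E
```

```text
t 9.68 pos [0.4917 0.3444 0.067 ] ang 167.6 q7 0.07 width 0.0109 F [-0.1 -0.3 -0.4] -> move [-1.2  0.9 39. ] turn 0.1
```

View pics/w4.png

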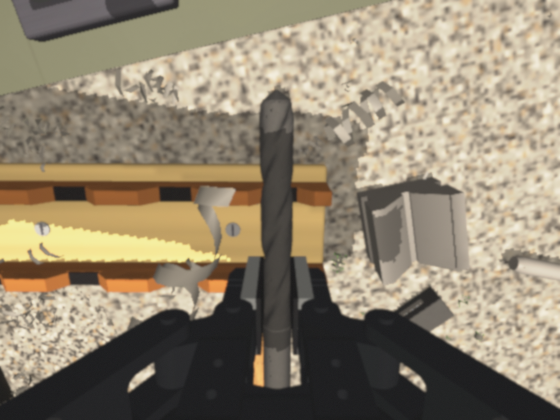

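The pads are at columns 70 and 176, so the third is at about 282. The drill axis is at column 277, about 2 mm short of the notch middle. I'll correct and lay it down.

Call:
drive_tool([
  [-1,2,10,0,1],
  [-1,2,22,0,1],
  [-1,2,34,0,1],
  [-1,2,40,0,1],
  [-1,2,40,0,1],
])

```text
clock: 10.35
position: [0.4937, 0.3469, 0.0289]
eef_rot: [0.108, 0.994, -0.0, -0.0]
ft_force: [0.5, 0.5, -1.8]
width: 0.0108
grasp_force: 60.1
```

Call:
drive_tool([
  [0,0,0,0,0.72],
  [0,0,0,0,0.72],
  [0,0,0,0,0.72],
  [0,0,0,0,0.72],
])

```text
clock: 10.85
position: [0.494, 0.3471, 0.0295]
eef_rot: [0.108, 0.994, 0.0, 0.0]
ft_force: [0.2, -0.3, 0.1]
width: 0.0241
grasp_force: 0.0
```

Call:
drive_tool([
  [0,0,-20,0,0.72],
  [0,0,-60,0,0.72],
  [0,0,-120,0,0.5],
  [0,0,-180,0,0.5],
  [0,0,-240,0,0.5],
])

```text
clock: 11.48
position: [0.4934, 0.347, 0.2726]
eef_rot: [0.108, 0.994, 0.0, 0.0]
ft_force: [0.5, -0.1, -0.1]
width: 0.0423
grasp_force: 0.0
```

```bash
python3 - <<'E'
from h import *
go(.44,.12,.27,-11)
s=cam("wrist"); pickle.dump(s,open("w5.pkl","wb")); cv2.imwrite("pics/w5.png",s["image"])
E
```

```text
t 11.47 pos [0.4934 0.347  0.2726] ang 167.6 q7 0.28 width 0.0423 F [ 0.5 -0.1 -0.1] -> move [   3.6 -233.2    2.4] turn -1.4
```

View pics/w5.png

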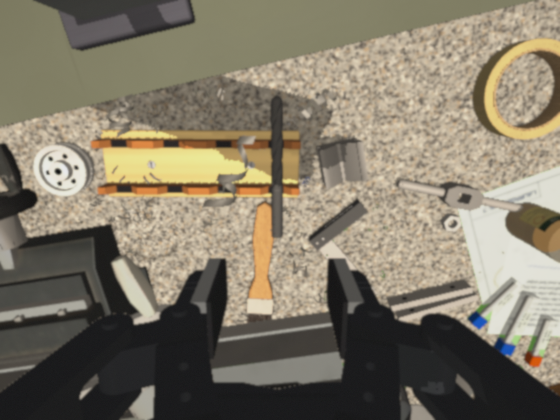

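The drill spans (276,98) to (277,236), with its middle at row 167 against the rail midpoint at about row 167. I'll check the numbers while heading for the marker.

```bash
python3 - <<'E'
from h import *
s=pickle.load(open("w5.pkl","rb")); C=cloud(s)
u0,u1,v0,v1=262,292,90,245; m=np.zeros(C.shape[:2],np.uint8)
g=s["image"].max(2); m[v0:v1,u0:u1]=(g[v0:v1,u0:u1]<75)&(C[v0:v1,u0:u1,2]>.024)&(C[v0:v1,u0:u1,2]<.05)
k,l,st,_=cv2.connectedComponentsWithStats(m); i=1+np.argmax(st[1:,4]); v,u=np.where(l==i)
r=cv2.minAreaRect((onz(s,np.c_[u,v],.03)[:,:2]*1000).astype(np.float32)); bx=cv2.boxPoints(r); e=max(bx[1]-bx[0],bx[2]-bx[1],key=np.linalg.norm)
p=C[v,u]; A=np.c_[(v-v.mean())/v.std(),np.ones(len(v))]
print(r,"dir %.1f"%np.degrees(np.arctan2(e[1],e[0])),"z ends",np.percentile(p[v<110,2],90),np.percentile(p[v>225,2],90))
c=np.array([474.8,263.1]);d=np.array([np.cos(np.radians(77.5)),np.sin(np.radians(77.5))]); w=np.array(r[0])-c; print("along row",w@d,"along notch",w@[d[1],-d[0]])
E
```

```text
Traceback (most recent call last):
IndexError: index -1 is out of bounds for axis 0 with size 0
```

Call:
drive_tool([
  [-10,-45,0,0,0.5],
  [-20,-97,0,0,0.5],
  [-30,-148,0,0,0.5],
  [-40,-200,0,0,0.5],
  [-50,-251,0,0,0.5],
])

```text
clock: 12.15
position: [0.4885, 0.0897, 0.2702]
eef_rot: [0.108, 0.994, -0.0, 0.001]
ft_force: [-0.1, -0.5, 0.2]
width: 0.0427
grasp_force: 0.0
```

Call:
drive_tool([
  [-10,-51,0,0,0.5],
  [-20,-102,0,0,0.5],
  [-31,-154,0,0,0.5],
  [-41,-205,0,0,0.5],
  [-51,-256,0,0,0.5],
])

```text
clock: 12.78
position: [0.4835, -0.1711, 0.2704]
eef_rot: [0.108, 0.994, -0.0, 0.001]
ft_force: [0.8, -0.1, 0.7]
width: 0.0426
grasp_force: 0.0
```

Call:
drive_tool([
  [-11,-51,0,-8,0.5],
  [-23,-109,20,-16,0.5],
  [-23,-109,50,-22.5,0.5],
  [-23,-109,90,-22.5,0.5],
  [-23,-109,90,-22.5,0.5],
])

```text
clock: 13.4
position: [0.4804, -0.2805, 0.1777]
eef_rot: [-0.088, 0.996, 0.001, -0.002]
ft_force: [-0.4, -0.8, 0.4]
width: 0.0428
grasp_force: 0.0
```

```bash
python3 -c "
from h import *
go(.482,-.2815,.003,10.1)"
```

```text
t 13.40 pos [ 0.4804 -0.2805  0.1777] ang -169.9 q7 1.70 width 0.0428 F [-0.4 -0.8  0.4] -> move [ -2.2  -1.9 174.7] turn 0.0
```

Call:
drive_tool([
  [-2,-2,50,0,0.5],
  [-2,-2,105,0,0.5],
  [-2,-2,150,0,0.5],
  [-2,-2,170,0,0.5],
  [-2,-2,174,0,0.5],
])

```text
clock: 14.02
position: [0.4863, -0.2828, 0.006]
eef_rot: [-0.088, 0.996, -0.0, 0.0]
ft_force: [0.8, 0.4, 0.9]
width: 0.0425
grasp_force: 0.0
```

Call:
drive_tool([
  [0,0,0,0,0.5],
  [0,0,0,0,1],
  [0,0,0,0,1],
  [0,0,0,0,1],
  [0,0,0,0,1],
])

```text
clock: 14.65
position: [0.4861, -0.2833, 0.0069]
eef_rot: [-0.088, 0.996, -0.001, 0.001]
ft_force: [-0.2, -0.1, 5.7]
width: 0.0118
grasp_force: 59.1
```

```bash
python3 - <<'E'
from h import *
go(.482,-.2815,.25,10.1)
s=pickle.load(open("w5.pkl","rb")); C=cloud(s)
u0,u1,v0,v1=262,292,90,245; m=np.zeros(C.shape[:2],np.uint8)
m[v0:v1,u0:u1]=(C[v0:v1,u0:u1,2]>.0325)&(C[v0:v1,u0:u1,2]<.05)
k,l,st,_=cv2.connectedComponentsWithStats(m); i=1+np.argmax(st[1:,4]); v,u=np.where(l==i)
p=C[v,u]; r=cv2.minAreaRect((p[:,:2]*1000).astype(np.float32)); a=p[:,0]
print(np.round(r[0],1),np.round(r[1],1),"z ends",np.percentile(p[a<a.min()+.02,2],90),np.percentile(p[a>a.max()-.02,2],90))
c=np.array([474.8,263.1]);d=np.array([np.cos(np.radians(77.5)),np.sin(np.radians(77.5))]); w=np.array(r[0])-c; print("along row",w@d,"along notch",w@[d[1],-d[0]])
E
```

```text
t 14.65 pos [ 0.4861 -0.2833  0.0069] ang -169.9 q7 1.46 width 0.0118 F [-0.2 -0.1  5.7] -> move [   3.3    2.  -243.1] turn -0.0
[494.3 346.7] [ 11.9 150.8] z ends 0.03620852621688664 0.03627684045373516
along row 85.84512833344735 along notch 0.9093348378128565
```

The drill lies level (top 36.2 mm, expected 36). It is centred within 2 mm across and 1 mm along. Next I'll carry the marker.

Call:
drive_tool([
  [0,0,-30,0,1],
  [0,0,-85,0,1],
  [0,0,-145,0,1],
  [0,0,-205,0,1],
  [0,0,-265,0,1],
])

```text
clock: 15.28
position: [0.4846, -0.2827, 0.2728]
eef_rot: [-0.088, 0.996, -0.0, 0.0]
ft_force: [0.0, -0.7, -0.9]
width: 0.0124
grasp_force: 58.7
```

Call:
drive_tool([
  [-8,45,0,0,1],
  [-17,95,0,0,1],
  [-26,145,0,0,1],
  [-34,195,0,0,1],
  [-43,245,0,0,1],
])

```text
clock: 15.9
position: [0.4839, -0.0326, 0.2709]
eef_rot: [-0.088, 0.996, -0.001, 0.0]
ft_force: [0.2, 0.2, -0.1]
width: 0.0121
grasp_force: 58.7
```

Call:
drive_tool([
  [-9,50,0,0,1],
  [-18,100,0,0,1],
  [-26,150,0,7,1],
  [-35,200,0,15,1],
  [-44,250,0,22.6,1],
])

```text
clock: 16.52
position: [0.4836, 0.2211, 0.2708]
eef_rot: [0.111, 0.994, -0.0, 0.0]
ft_force: [0.7, -0.4, -0.9]
width: 0.0123
grasp_force: 58.7
```

Call:
drive_tool([
  [0,0,0,0,1],
  [0,0,0,0,1],
])

```text
clock: 16.77
position: [0.4835, 0.2192, 0.2703]
eef_rot: [0.108, 0.994, -0.001, -0.0]
ft_force: [0.7, -0.3, 0.0]
width: 0.0121
grasp_force: 58.7
```

```bash
python3 -c "
from h import *
go(.4851,.291,.08,-12.5)"
```

```text
t 16.77 pos [0.4835 0.2192 0.2703] ang 167.6 q7 0.48 width 0.0121 F [ 0.7 -0.3  0. ] -> move [ 13.9  70.7 190.2] turn 0.1
```

Call:
drive_tool([
  [8,40,0,0,1],
  [14,71,0,0,1],
  [14,71,0,0,1],
  [14,71,55,0,1],
  [14,71,110,0,1],
])

```text
clock: 17.4
position: [0.4872, 0.2889, 0.1595]
eef_rot: [0.111, 0.994, -0.001, 0.001]
ft_force: [0.2, -0.3, -1.5]
width: 0.0122
grasp_force: 58.8
```

Call:
drive_tool([
  [0,0,40,0,1],
  [0,0,65,0,1],
  [0,0,75,0,1],
  [0,0,75,0,1],
])

```text
clock: 17.9
position: [0.486, 0.2905, 0.0852]
eef_rot: [0.11, 0.994, -0.001, -0.0]
ft_force: [0.1, -0.7, 0.3]
width: 0.012
grasp_force: 58.8
```

```bash
python3 - <<'E'
from h import *
go(.4851,.291,.032,-12.5)
s=cam("wrist"); pickle.dump(s,open("w6.pkl","wb")); cv2.imwrite("pics/w6.png",s["image"])
E
```

```text
t 17.90 pos [0.486  0.2905 0.0852] ang 167.4 q7 0.12 width 0.0120 F [ 0.1 -0.7  0.3] -> move [ 1.   0.4 53.2] turn -0.1
```

View pics/w6.png

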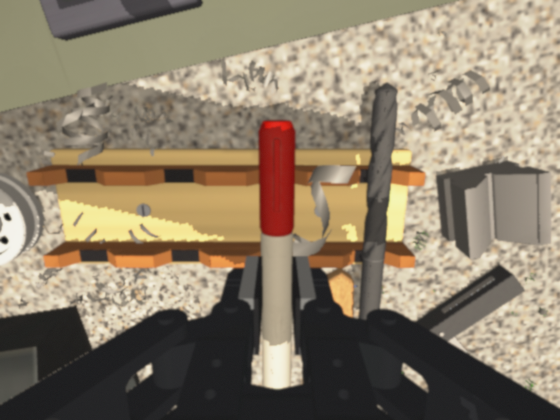

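The marker axis is at column 277 and the pad spacing (80, 178) puts the notch at 276, so it is aligned. I'll lay it down.

Call:
drive_tool([
  [1,0,20,0,1],
  [1,0,38,0,1],
  [1,0,50,0,1],
  [1,0,53,0,1],
  [1,0,53,0,1],
])

```text
clock: 18.58
position: [0.4847, 0.2926, 0.0323]
eef_rot: [0.109, 0.994, 0.0, 0.0]
ft_force: [-0.1, 0.4, 0.3]
width: 0.0126
grasp_force: 58.8
```

Call:
drive_tool([
  [0,0,0,0,0.7],
  [0,0,0,0,0.7],
  [0,0,0,0,0.7],
  [0,0,0,0,0.7],
])

```text
clock: 19.08
position: [0.4847, 0.2924, 0.0324]
eef_rot: [0.109, 0.994, 0.0, 0.0]
ft_force: [-0.4, 0.3, 0.2]
width: 0.0258
grasp_force: 0.0
```

Call:
drive_tool([
  [0,0,-20,0,0.7],
  [0,0,-60,0,0.7],
  [0,0,-120,0,0.5],
  [0,0,-180,0,0.5],
  [0,0,-235,0,0.5],
])

```text
clock: 19.7
position: [0.4842, 0.2925, 0.2708]
eef_rot: [0.108, 0.994, 0.001, 0.001]
ft_force: [0.3, -0.7, 0.3]
width: 0.0427
grasp_force: 0.0
```

```bash
cat > chk.py <<'E'
from h import *
import sys
def chk(s,items):
    C=cloud(s); c=np.array([474.8,263.1]);d=np.array([np.cos(np.radians(77.5)),np.sin(np.radians(77.5))]);n=np.array([d[1],-d[0]])
    P=C[s["range_z"]>0]; w=P[:,:2]*1000-c; a=w@d; b=w@n
    for name,k in items:
        m=(abs(a-k)<20)&(abs(b)<95)&(P[:,2]>.0325)&(P[:,2]<.045); q=b[m]
        lo,hi=q.min(),q.max(); L=np.polyfit(q,a[m],1)
        print(name,"n",m.sum(),"row %.1f"%(np.median(a[m])-k),"along %.1f len %.1f"%((lo+hi)/2,hi-lo),"ang %.3f"%L[0],"z ends %.4f %.4f"%(np.percentile(P[m][q<lo+20,2],90),np.percentile(P[m][q>hi-20,2],90)))
E
python3 - <<'E'
from chk import *
go(.500,-.105,.27,-2.5)
s=cam("wrist"); pickle.dump(s,open("w7.pkl","wb")); chk(s,[("drill",84),("marker",28)])
E
```

```text
t 19.70 pos [0.4842 0.2925 0.2708] ang 167.6 q7 0.35 width 0.0427 F [ 0.3 -0.7  0.3] -> move [-101.1 -384.8    0.5] turn -9.9
drill n 1396 row 1.2 along 1.0 len 151.0 ang 0.007 z ends 0.0363 0.0363
marker n 1284 row 2.1 along -0.0 len 123.9 ang 0.001 z ends 0.0385 0.0373
```

The drill and marker are both placed well. Next is the punch, approached slightly on the side away from the mill's knee.

Call:
drive_tool([
  [-12,-48,0,0,0.5],
  [-25,-98,0,0,0.5],
  [-38,-150,0,0,0.5],
  [-51,-200,0,0,0.5],
  [-64,-250,0,0,0.5],
])

```text
clock: 20.38
position: [0.4926, 0.033, 0.2683]
eef_rot: [0.108, 0.994, -0.0, 0.001]
ft_force: [0.7, 0.1, -0.0]
width: 0.0429
grasp_force: 0.0
```

Call:
drive_tool([
  [-13,-50,0,0,0.5],
  [-26,-103,0,-5,0.5],
  [-34,-137.5,0,-10,0.5],
  [-34,-137.5,20,-10,0.5],
  [-34,-137.5,50,-10,0.5],
])

```text
clock: 21.0
position: [0.4972, -0.108, 0.2183]
eef_rot: [0.023, 1.0, -0.0, 0.002]
ft_force: [0.1, 1.3, -0.5]
width: 0.0425
grasp_force: 0.0
```

Call:
drive_tool([
  [0,0,50,0,0.5],
  [0,0,80,0,0.5],
  [0,0,90,0,0.5],
  [0,0,90,0,0.5],
])

```text
clock: 21.5
position: [0.4967, -0.107, 0.1278]
eef_rot: [0.022, 1.0, 0.0, 0.0]
ft_force: [-0.5, 0.8, 0.3]
width: 0.0425
grasp_force: 0.0
```

```bash
python3 - <<'E'
from h import *
go(.497,-.107,.003,-2.5)
s=cam("wrist"); pickle.dump(s,open("w8.pkl","wb")); cv2.imwrite("pics/w8.png",s["image"])
E
```

```text
t 21.50 pos [ 0.4967 -0.107   0.1278] ang 177.5 q7 1.07 width 0.0425 F [-0.5  0.8  0.3] -> move [ -0.2  -0.  124.8] turn 0.0
```

View pics/w8.png

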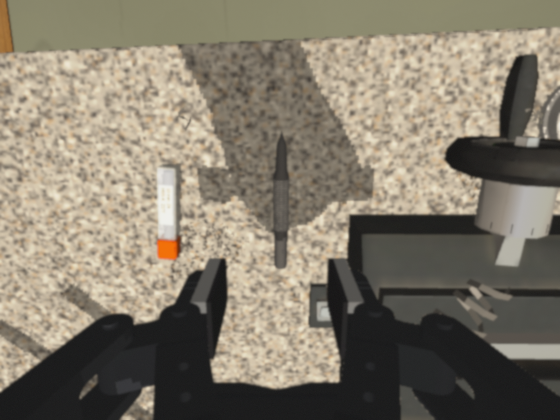

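The punch runs from (281,135) to (281,268), nearly centred. A small dark bracket shows at (322,305) near the right finger's path, so I'll check where it is.

```bash
python3 - <<'E'
from h import *
s=pickle.load(open("w8.pkl","rb")); C=cloud(s)
for uv in [(313,290),(320,305),(314,322),(326,315),(352,225),(352,250),(300,305)]: print(uv,C[uv[1],uv[0]].round(4))
u0,u1,v0,v1=265,296,125,275; m=np.zeros(C.shape[:2],np.uint8); q=C[v0:v1,u0:u1,2]; m[v0:v1,u0:u1]=(q>.0035)&(q<.03)
k,l,st,_=cv2.connectedComponentsWithStats(m); i=1+np.argmax(st[1:,4]); v,u=np.where(l==i)
r=cv2.minAreaRect((onz(s,np.c_[u,v],.006)[:,:2]*1000).astype(np.float32)); print(r)
E
```

```text
(313, 290) [ 0.573  -0.0812  0.0088]
(320, 305) [ 0.5846 -0.076   0.0126]
(314, 322) [ 0.6033 -0.0807  0.0081]
(326, 315) [ 0.592  -0.0717  0.0157]
(352, 225) [ 0.5163 -0.052   0.0152]
(352, 250) [ 0.5338 -0.0529  0.0211]
(300, 305) [ 0.5912 -0.0916  0.0009]
((500.0591735839844, -104.34854888916016), (11.551788330078125, 107.47317504882812), 87.3942642211914)
```

The bracket is at x>0.57 and the knee at y>-0.053, both clear of the gripper. I'll descend.

Call:
drive_tool([
  [-3,1,40,0,0.5],
  [-3,1,80,0,0.5],
  [-3,1,112,0,0.5],
  [-3,1,123,0,0.5],
  [-3,1,124,0,0.5],
])

```text
clock: 22.18
position: [0.5001, -0.1073, 0.0039]
eef_rot: [0.022, 1.0, -0.001, 0.0]
ft_force: [-1.4, -2.1, 0.1]
width: 0.0429
grasp_force: 0.0
```

Call:
drive_tool([
  [0,0,0,0,0.5],
  [0,0,0,0,1],
  [0,0,0,0,1],
  [0,0,0,0,1],
  [0,0,0,0,1],
])

```text
clock: 22.8
position: [0.5003, -0.1056, 0.0043]
eef_rot: [0.021, 1.0, 0.0, 0.001]
ft_force: [-0.9, -0.3, 6.5]
width: 0.0098
grasp_force: 58.8
```

```bash
python3 -c "
from h import *
go(.4697,.237,.27,-12.5)"
```

```text
t 22.80 pos [ 0.5003 -0.1056  0.0043] ang 177.6 q7 0.84 width 0.0098 F [-0.9 -0.3  6.5] -> move [  44.7  341.1 -265.6] turn 10.1
```

The punch is gripped at its middle. The mill handle overhangs this notch, so I'll measure its tip before choosing the approach, and lift meanwhile.

```bash
python3 - <<'E'
from h import *
for f in ("w7.pkl","w5.pkl","w2.pkl","top.pkl"):
    s=pickle.load(open(f,"rb")); C=cloud(s); P=C[s["range_z"]>0]
    m=(P[:,2]>.09)&(P[:,2]<.20)&(P[:,0]>.48)&(P[:,0]<.56)&(P[:,1]>.17)&(P[:,1]<.33); q=P[m]
    print(f,m.sum())
    for x in np.arange(.495,.56,.01):
        k=abs(q[:,0]-x)<.005
        if k.any(): print("  %.3f"%x,k.sum(),"y",q[k,1].min().round(3),q[k,1].max().round(3),"z",q[k,2].min().round(3),q[k,2].max().round(3))
E
```

```text
w7.pkl 726
  0.515 210 y 0.209 0.223 z 0.146 0.159
  0.525 152 y 0.208 0.224 z 0.145 0.16
  0.555 364 y 0.241 0.261 z 0.155 0.2
w5.pkl 1392
  0.515 215 y 0.209 0.223 z 0.146 0.159
  0.525 307 y 0.209 0.226 z 0.144 0.161
  0.535 312 y 0.21 0.229 z 0.146 0.161
  0.545 303 y 0.212 0.231 z 0.148 0.16
  0.555 255 y 0.216 0.231 z 0.147 0.159
w2.pkl 2075
  0.515 184 y 0.209 0.221 z 0.148 0.159
  0.525 359 y 0.208 0.224 z 0.15 0.161
  0.535 414 y 0.209 0.226 z 0.151 0.161
  0.545 459 y 0.21 0.229 z 0.147 0.161
  0.555 659 y 0.212 0.257 z 0.148 0.2
top.pkl 148
  0.515 19 y 0.21 0.22 z 0.149 0.16
  0.525 23 y 0.209 0.223 z 0.15 0.162
  0.535 29 y 0.21 0.228 z 0.147 0.161
  0.545 30 y 0.21 0.228 z 0.149 0.162
  0.555 47 y 0.214 0.259 z 0.144 0.2
```

Call:
drive_tool([
  [0,0,-30,0,1],
  [0,0,-85,0,1],
  [0,0,-145,0,1],
  [0,0,-205,0,1],
  [0,0,-265,0,1],
])

```text
clock: 23.42
position: [0.4989, -0.1058, 0.2703]
eef_rot: [0.021, 1.0, 0.0, 0.0]
ft_force: [1.1, -0.3, -0.7]
width: 0.0099
grasp_force: 58.9
```

The handle tip is at x≈0.51, y 0.209–0.223, z 0.145–0.16. So I'll descend on the robot side of it, slide in low, and lay the punch about 7 mm back along the notch (tolerance 15).

Call:
drive_tool([
  [12,45,0,0,1],
  [26,95,0,0,1],
  [40,145,0,0,1],
  [53,195,0,5,1],
  [67,245,0,10,1],
])

```text
clock: 24.05
position: [0.4422, 0.1431, 0.2685]
eef_rot: [0.11, 0.994, 0.0, 0.0]
ft_force: [0.6, 0.3, -1.1]
width: 0.0098
grasp_force: 59.0
```

Call:
drive_tool([
  [15,45,0,0,1],
  [28,95,0,0,1],
  [46,98,0,0,1],
  [46,98,0,0,1],
])

```text
clock: 24.55
position: [0.4174, 0.247, 0.268]
eef_rot: [0.107, 0.994, -0.001, -0.0]
ft_force: [-0.7, 0.5, -0.1]
width: 0.0094
grasp_force: 59.0
```

```bash
python3 -c "
from h import *
go(.418,.2485,.07,-12.5)"
```

```text
t 24.55 pos [0.4174 0.247  0.268 ] ang 167.7 q7 0.36 width 0.0094 F [-0.7  0.5 -0.1] -> move [ -0.4   2.  198. ] turn 0.2
```

Call:
drive_tool([
  [0,2,45,0,1],
  [0,2,100,0,1],
  [0,2,155,0,1],
  [0,2,190,0,1],
  [0,2,198,0,1],
])

```text
clock: 25.18
position: [0.4194, 0.246, 0.0685]
eef_rot: [0.11, 0.994, -0.002, -0.001]
ft_force: [-0.3, 0.2, -0.0]
width: 0.0099
grasp_force: 59.0
```

Call:
drive_tool([
  [-12,0,0,0,1],
  [-28,0,0,0,1],
  [-40,0,0,0,1],
  [-45,0,0,0,1],
  [-45,0,0,0,1],
])

```text
clock: 25.8
position: [0.4645, 0.239, 0.0706]
eef_rot: [0.109, 0.994, 0.0, 0.0]
ft_force: [-0.9, 0.2, -0.1]
width: 0.0095
grasp_force: 59.0
```

```bash
python3 - <<'E'
from h import *
go(.4622,.2388,.0295,-12.5)
s=cam("wrist"); pickle.dump(s,open("w9.pkl","wb")); cv2.imwrite("pics/w9.png",s["image"])
E
```

```text
t 25.80 pos [0.4645 0.239  0.0706] ang 167.4 q7 0.08 width 0.0095 F [-0.9  0.2 -0.1] -> move [ 2.2 -0.7 41.1] turn -0.1
```

View pics/w9.png

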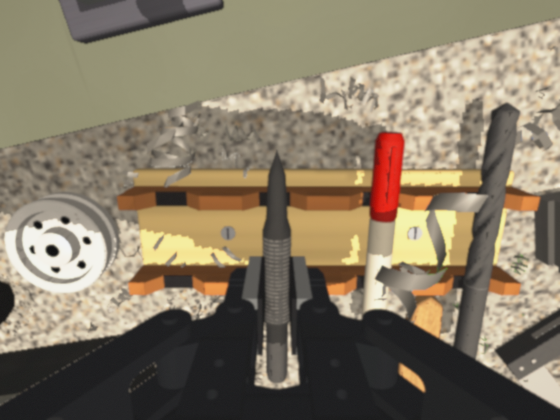

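The notch gap between the rail tops is at about columns 260–297 and the punch axis is at column 277, so it is aligned. I'll lay it down.

Call:
drive_tool([
  [2,-1,15,0,1],
  [2,-1,30,0,1],
  [2,-1,39,0,1],
  [2,-1,41,0,1],
  [2,-1,41,0,1],
])

```text
clock: 26.48
position: [0.4616, 0.2389, 0.0291]
eef_rot: [0.109, 0.994, -0.0, -0.0]
ft_force: [0.3, 0.2, -0.3]
width: 0.0099
grasp_force: 59.0
```

Call:
drive_tool([
  [0,0,0,0,0.72],
  [0,0,0,0,0.72],
  [0,0,0,0,0.72],
  [0,0,0,0,0.72],
])

```text
clock: 26.98
position: [0.4618, 0.2387, 0.0294]
eef_rot: [0.109, 0.994, 0.0, 0.0]
ft_force: [-0.1, 0.7, -0.0]
width: 0.0237
grasp_force: 0.0
```

Call:
drive_tool([
  [0,0,-15,0,0.72],
  [0,0,-40,0,0.72],
  [15,0,-50,0,0.6],
  [40,0,-75,0,0.5],
  [45,0,-125,0,0.5],
])

```text
clock: 27.6
position: [0.4136, 0.2477, 0.154]
eef_rot: [0.107, 0.994, -0.002, -0.002]
ft_force: [0.7, 0.3, 0.2]
width: 0.0428
grasp_force: 0.0
```

Call:
drive_tool([
  [0,0,-50,0,0.5],
  [0,0,-100,0,0.5],
  [0,0,-115,0,0.5],
  [0,0,-115,0,0.5],
])

```text
clock: 28.1
position: [0.4173, 0.2484, 0.2697]
eef_rot: [0.109, 0.994, -0.0, 0.001]
ft_force: [1.3, 0.7, -0.6]
width: 0.0429
grasp_force: 0.0
```

```bash
python3 - <<'E'
from chk import *
go(.499,-.19,.27,-7)
s=cam("wrist"); pickle.dump(s,open("w10.pkl","wb")); chk(s,[("drill",84),("marker",28)])
import chk as c
C=cloud(s); P=C[s["range_z"]>0]
cc=np.array([474.8,263.1]);d=np.array([np.cos(np.radians(77.5)),np.sin(np.radians(77.5))]);n=np.array([d[1],-d[0]])
w=P[:,:2]*1000-cc;a=w@d;b=w@n
m=(abs(a+28)<9)&(abs(b)<75)&(P[:,2]>.026)&(P[:,2]<.045)
print("punch row %.1f along %.1f len %.1f z %.4f"%(np.median(a[m])+28,(b[m].min()+b[m].max())/2,np.ptp(b[m]),np.percentile(P[m,2],97)),"ang",np.polyfit(b[m],a[m],1)[0].round(3),"z half",[np.percentile(P[m&(abs(b-x)<6),2],95).round(4) for x in(-30,-15,0,15,30)])
E
```

```text
t 28.10 pos [0.4173 0.2484 0.2697] ang 167.5 q7 0.35 width 0.0429 F [ 1.3  0.7 -0.6] -> move [-1.745e+02 -4.104e+02 -1.000e-01] turn -5.5
drill n 1250 row 0.8 along 1.5 len 150.9 ang 0.005 z ends 0.0358 0.0361
marker n 1113 row 0.9 along -0.3 len 124.1 ang -0.006 z ends 0.0385 0.0372
punch row 1.4 along -8.0 len 105.5 z 0.0356 ang 0.003 z half [np.float64(0.0354), np.float64(0.036), np.float64(0.0356), np.float64(0.0353), np.float64(0.0346)]
```

The punch is level and 8 mm back along its notch, within tolerance. Last is the cutter, gripped about 5 mm on the robot side of its middle.

Call:
drive_tool([
  [-20,-47,0,0,0.5],
  [-41,-97,0,0,0.5],
  [-62,-147,0,0,0.5],
  [-83,-197,0,0,0.5],
  [-104,-247,0,0,0.5],
])

```text
clock: 28.78
position: [0.4644, -0.0171, 0.2672]
eef_rot: [0.109, 0.994, -0.0, -0.002]
ft_force: [1.1, 0.4, 0.4]
width: 0.0423
grasp_force: 0.0
```

Call:
drive_tool([
  [-21,-50,0,0,0.5],
  [-42,-100,0,-3,0.5],
  [-60,-145,0,-6,0.5],
  [-69.5,-162.5,20,-6,0.5],
  [-69.5,-162.5,60,-6,0.5],
])

```text
clock: 29.4
position: [0.4987, -0.1915, 0.2072]
eef_rot: [0.059, 0.998, -0.0, -0.0]
ft_force: [-0.3, 0.6, -0.3]
width: 0.0427
grasp_force: 0.0
```

Call:
drive_tool([
  [0,0,50,0,0.5],
  [0,0,80,0,0.5],
  [0,0,80,0,0.5],
  [0,0,80,0,0.5],
])

```text
clock: 29.9
position: [0.4986, -0.1883, 0.1292]
eef_rot: [0.056, 0.998, 0.0, -0.0]
ft_force: [0.4, 0.3, 0.8]
width: 0.0424
grasp_force: 0.0
```

```bash
python3 - <<'E'
from h import *
s=cam("wrist"); C=cloud(s); P=C[s["range_z"]>0]
m=(abs(P[:,0]-.503)<.055)&(abs(P[:,1]+.19)<.03)&(P[:,2]>.006)&(P[:,2]<.025)
r=cv2.minAreaRect((P[m][:,:2]*1000).astype(np.float32)); print(m.sum(),r)
go(.498,-.19,.004,-7)
E
```

```text
1790 ((502.4181213378906, -189.75750732421875), (14.66614818572998, 71.33003997802734), 83.45404815673828)
t 29.95 pos [ 0.4992 -0.1886  0.1299] ang 173.5 q7 1.16 width 0.0426 F [0.7 0.1 0.2] -> move [  1.2  -1.5 125.9] turn 0.5
```

Call:
drive_tool([
  [1,-1,40,0,0.5],
  [1,-1,80,0,0.5],
  [1,-1,114,0,0.5],
  [1,-1,125,0,0.5],
  [1,-1,126,0,0.5],
])

```text
clock: 30.58
position: [0.4983, -0.1898, 0.0039]
eef_rot: [0.056, 0.998, -0.0, 0.001]
ft_force: [-0.2, -0.5, 0.2]
width: 0.0426
grasp_force: 0.0
```

Call:
drive_tool([
  [0,0,0,0,0.5],
  [0,0,0,0,1],
  [0,0,0,0,1],
  [0,0,0,0,1],
  [0,0,0,0,1],
])

```text
clock: 31.2
position: [0.4981, -0.19, 0.0045]
eef_rot: [0.057, 0.998, -0.0, 0.001]
ft_force: [-1.0, 0.4, 6.1]
width: 0.0134
grasp_force: 59.9
```

Call:
drive_tool([
  [0,0,-30,0,1],
  [0,0,-85,0,1],
  [0,0,-145,0,1],
  [0,0,-205,0,1],
  [0,0,-265,0,1],
])

```text
clock: 31.82
position: [0.4967, -0.1898, 0.2704]
eef_rot: [0.057, 0.998, -0.0, -0.0]
ft_force: [1.1, -0.7, -1.0]
width: 0.0134
grasp_force: 59.0
```

```bash
python3 -c "
from h import *
go(.42,.19,.27,-12.5)"
```

```text
t 31.82 pos [ 0.4967 -0.1898  0.2704] ang 173.5 q7 1.35 width 0.0134 F [ 1.1 -0.7 -1. ] -> move [1.192e+02 3.687e+02 3.000e-01] turn 6.0
```

Call:
drive_tool([
  [10,45,0,0,1],
  [24,95,0,0,1],
  [39,145,0,0,1],
  [54,195,0,3,1],
  [70,245,0,6,1],
])

```text
clock: 32.45
position: [0.4548, 0.0629, 0.2686]
eef_rot: [0.11, 0.994, -0.0, 0.0]
ft_force: [0.1, 0.6, -0.7]
width: 0.0132
grasp_force: 59.1
```

Call:
drive_tool([
  [15,40,0,0,1],
  [30,90,0,0,1],
  [51,118,0,0,1],
  [51,118,40,0,1],
  [51,118,90,0,1],
])

```text
clock: 33.08
position: [0.4321, 0.1887, 0.1785]
eef_rot: [0.108, 0.994, 0.001, 0.002]
ft_force: [1.1, -1.3, -1.8]
width: 0.0135
grasp_force: 59.1
```

```bash
python3 -c "
from h import *
go(.431,.188,.075,-12.5)"
```

```text
t 33.08 pos [0.4321 0.1887 0.1785] ang 167.6 q7 0.30 width 0.0135 F [ 1.1 -1.3 -1.8] -> move [  1.3  -1.1 103.5] turn 0.1
```

Call:
drive_tool([
  [0,-1,45,0,1],
  [0,-1,85,0,1],
  [-5,-1,103,0,1],
  [-19,-1,103,0,1],
  [-19,-1,103,0,1],
])

```text
clock: 33.7
position: [0.452, 0.1828, 0.0761]
eef_rot: [0.11, 0.994, 0.001, 0.001]
ft_force: [0.0, 0.1, 0.2]
width: 0.0131
grasp_force: 59.0
```

Call:
drive_tool([
  [0,0,0,0,1],
  [0,0,0,0,1],
])

```text
clock: 33.95
position: [0.4498, 0.1827, 0.0761]
eef_rot: [0.109, 0.994, 0.0, 0.001]
ft_force: [-0.5, -0.1, -0.1]
width: 0.0131
grasp_force: 59.0
```

```bash
python3 - <<'E'
from h import *
go(.4506,.1834,.0295,-12.5)
s=cam("wrist"); pickle.dump(s,open("w11.pkl","wb")); cv2.imwrite("pics/w11.png",s["image"])
E
```

```text
t 33.95 pos [0.4498 0.1827 0.0761] ang 167.5 q7 0.12 width 0.0131 F [-0.5 -0.1 -0.1] -> move [-0.6  0.8 46.6] turn 0.0
```

View pics/w11.png

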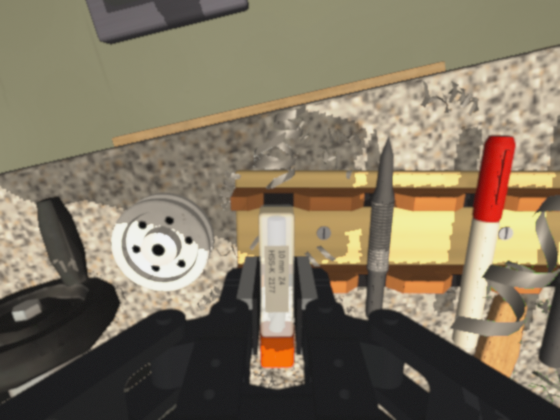

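The pad is at column 278 and the cutter at column 277, so it is aligned. I'll lower and release.

Call:
drive_tool([
  [0,0,20,0,1],
  [0,0,36,0,1],
  [0,0,44,0,1],
  [0,0,46,0,1],
  [0,0,46,0,1],
])

```text
clock: 34.62
position: [0.4498, 0.1829, 0.0296]
eef_rot: [0.109, 0.994, 0.0, 0.0]
ft_force: [-0.0, -0.7, 0.3]
width: 0.0136
grasp_force: 59.1
```

Call:
drive_tool([
  [0,0,0,0,0.7],
  [0,0,0,0,0.7],
  [0,0,0,0,0.7],
  [0,0,0,0,0.7],
])

```text
clock: 35.12
position: [0.4498, 0.1827, 0.0294]
eef_rot: [0.109, 0.994, 0.0, 0.0]
ft_force: [0.2, 0.2, 0.2]
width: 0.0259
grasp_force: 0.0
```

Call:
drive_tool([
  [0,0,-15,0,0.7],
  [0,0,-40,0,0.7],
  [15,0,-70,0,0.6],
  [20,0,-125,0,0.5],
  [20,0,-185,0,0.5],
])

```text
clock: 35.75
position: [0.4288, 0.1866, 0.2153]
eef_rot: [0.108, 0.994, -0.001, -0.001]
ft_force: [0.7, 0.6, -0.4]
width: 0.0424
grasp_force: 0.0
```

Call:
drive_tool([
  [0,0,-50,0,0.5],
  [0,0,-60,0,0.5],
  [0,0,-60,0,0.5],
  [0,0,-60,0,0.5],
])

```text
clock: 36.25
position: [0.4292, 0.1861, 0.2727]
eef_rot: [0.109, 0.994, -0.001, -0.001]
ft_force: [-0.2, -0.0, -1.1]
width: 0.0426
grasp_force: 0.0
```

```bash
python3 - <<'E'
from chk import *
go(.42,.19,.27,-12.5)
s=cam("wrist"); cv2.imwrite("pics/w12.png",s["image"]); chk(s,[("drill",84),("marker",28),("punch",-28),("cutter",-84)])
E
```

```text
t 36.25 pos [0.4292 0.1861 0.2727] ang 167.5 q7 0.48 width 0.0426 F [-0.2 -0.  -1.1] -> move [9.8 1.8 2.7] turn 0.0
drill n 1305 row 0.5 along 1.0 len 151.8 ang 0.004 z ends 0.0363 0.0362
marker n 1253 row 0.7 along -0.2 len 123.5 ang 0.002 z ends 0.0381 0.0373
punch n 573 row 0.9 along -4.4 len 95.8 ang -0.000 z ends 0.0343 0.0346
cutter n 853 row -0.3 along -2.6 len 71.2 ang 0.006 z ends 0.0381 0.0383
```

View pics/w12.png

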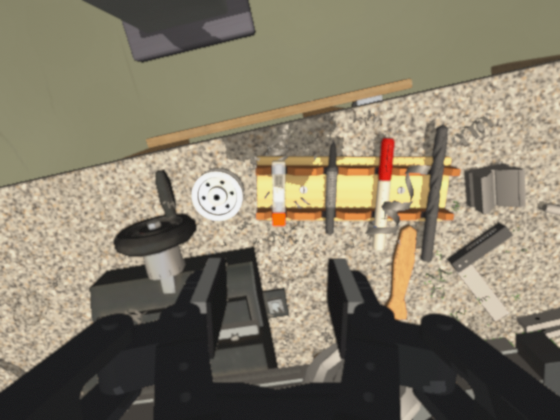

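All four tools lie level in their notches: cutter (279,190), punch (331,185), marker (385,190) and drill (435,190), with the drill beside the V-block (497,188). The wheel at (216,195) is untouched. The robot is clear, so I'm handing in.

```bash
python3 -c "
from station import close_job
print(close_job())"
```

```text
the job is handed in; nothing more can be done
None
```

All four tools lie level in the rack in order of length from the V-block end (drill, marker, punch, cutter), each within tolerance by the last camera check, and the job is handed in; no verdict came back.

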